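# Nudge the green filter into the filter drawer and shut it

### The arm

A 6-joint arm with a two-finger parallel gripper is mounted at the origin on a cart in front of the work surface, level with it; the furniture and walls round the work are solid. World frame = base frame: x ahead of the robot, y to its left, z up, the work surface at z = 0. Lengths are in mm, angles in rad, forces in N, time in s.
With the tool pointing down it reaches from about 400 to 925 mm from the base axis. Payload 12.5 kg.
Tool frame: the origin (TCP) lies where the fingers leave the gripper's body, on its centre line; the fingertips stand 78 mm ahead of it and the grasp point (between the pads) lies 59 mm ahead of it (env.tip_extent is the distance from the TCP to the fingertips, in mm); z points along the fingers, y is the direction in which the jaws open and shut (so a half turn about z gives the same grasp; the last joint's range is limited). The gripper opens to 95 mm and grips with 3 to 60 N. Pads are 20 mm wide; open, the fingers measure 119 mm over their backs; the gripper's body (75 mm by 180 mm) begins 59 mm behind the grasp point.
Start: joints at [1.19, 0.491, 1.559, -0, 1.092, -0.106], TCP at [169.576, 601.566, 292.261] pointing down, gripper open.
Joint ranges: [-3.1, 3.1], [-0.84, 2.19], [0.05, 2.79], [-1.13, 4.28], [0.06, 2.93], [-2.69, 2.69]. Speed limits (rad/s): [2.22, 2.22, 2.79, 3.14, 3.14, 3.14].

### API

Orientations are given as [roll, pitch, yaw] about the fixed x, y, z axes, in that order (R = Rz(yaw) Ry(pitch) Rx(roll)).
In Python, from cell import env gives the robot as it stands. The module is installed in compiled form; this text tells all that it offers.
- The arm moves only by the tool play_rows, never from a script. Its argument "targets" is a list of rows, each an object with "linear": the shift along the tool's x, y, z in mm, a list of three; "turn": the turn about the tool's z in rad. A call has 1 to 20 rows; each row is the pose to reach, as a shift and turn from the pose commanded when the call began, along the tool's axes at that moment; what a row does not reach only later rows make up. A row lasts 1/8 s, in which the tool goes at most 62.5 mm and 10.7 degrees, less where a joint would pass 70% of its speed; a pose out of reach is approached as far as the arm can. A call with a gripper value outside its range is refused whole. "hand" is the finger opening in mm, from 0 to 95.1, set as the call begins (left out, the last holds). The fingers move at their own pace and stop on an object; the grip force is fixed at half the most. Time passes only in rows, so rows that repeat a pose let the fingers close. It gives the time, the measured TCP pose, the force and the opening at its end, in the units of the state.
- env.state(): the state, without advancing time (a new reading comes with each control period).
- env.read_camera(name): name is "scene" or "side" or "wrist"; returns (picture, depth): 420x560x3 uint8, red, green, blue; 420x560 float32, mm along the optical axis (not along the pixel's ray), 0 where there is no reading.
- env.camera_params(name): a dict with "fx", "fy", "cx", "cy" (pixels), "R" (3x3) and "t" (3): a world point X has camera coordinates R X + t. Camera axes: x right, y down, z forward; pixel columns grow to the right and rows downward; lengths in mm; the calibration is good to about 2 mm. A picture is of the moment at which its call begins: read the wrist's pose just before it. camera_params takes no time and is no camera call; for the wrist camera it gives the pose at the moment of the call.
- env.job_done(): hands the job in, once; it reports no verdict.
The state is a dict: "t": time; "joints": joint angles; "qvel": joint speeds; "tau": joint torques, N m; "eef_pos": TCP position; "tcp_rot": TCP orientation; "ft_force": force on the tool from outside, world axes, zero at the start; "moment": the same for the moment, N m; "opening": opening from 0.0 (shut) to 1.0 (fully open).
Only numpy, scipy, OpenCV 4.12 (cv2) and the standard library are available. Lean on these libraries where they do the work, as an engineer would, in place of code of your own. Each camera call takes 0.05 s, during which the arm holds its last target.

### The job

The filter changer's drawer is pulled out: without picking anything up, gently push the green filter over the deck with your fingertips until it drops into the round recess in the drawer and lies flush. Then push the drawer all the way in by its blue front. Leave the amber filter and everything else where it is.

Things in the scene. Friction and masses are not known exactly. Their poses are not given: they have to be found in the camera images.
- changer: Fixed filter changer: two flat pale metal side tables (left and right, each 80 mm front to back, 40 to 106 mm from the midline), drawer between, hood behind. Side tables and drawer top form one level deck 24 mm above the counter. Origin: on the counter, on the midline, 38 mm behind the tables' front edge. +x the way the drawer goes in, +y left, z up.
- hood (a point): Middle of the lower front edge of the low grey hood behind the deck, 42 mm behind the changer's origin and 28 mm above the counter. Hood 58 mm deep, 118 mm wide, top 44 mm above the counter (54 mm at its black lens ring). Its slot clears the deck by 4 mm: a filter not lying flush jams there.
- drawer (a joint): Travel of the dark steel drawer along the changer's +x, m: 0 = fully out, 0.055 = fully home, where its blue front meets the side tables. It starts out or nearly so (up to 0.01), and stays where it is left (friction about 2.5 N, no spring or latch).
- recess (a point): Centre of the floor of the round recess in the dark drawer (white floor; moves with it): 47 mm across, 8 mm deep, so its floor is 16 mm above the counter; rim slightly chamfered. x axis along the drawer's travel inwards.
- drawer_front (a point): Middle of the outer face of the drawer's upright blue front plate (90 mm wide, 8 mm thick, from 4 to 46 mm above the counter, so 22 mm above the deck); the point is 35 mm above the counter and 100 mm in front of the recess centre. Push it along its +x. Moves with the drawer.
- green_filter: Loose round filter, a black disc with a green face: 44 mm across, 8 mm thick, 28 to 49 g. Origin: centre of its underside, z up. It starts flat on one of the two side tables, the left or the right; in the recess its top is flush with the deck.
- amber_filter: The other filter, same size, with an orange-amber face, flat on the other side table. To be left alone. Origin: centre of its underside.
- reagent_05: Bystander: brown reagent bottle with a black cap, 50 mm across, 92 mm tall, loose on the counter; leave alone. Origin: centre of its underside.
- petri_dish: Bystander: clear covered petri dish, 96 mm across, 16 mm high, loose on the counter; leave alone. Origin: centre of its underside.
- dropper_bottle: Bystander: dark dropper bottle with a black rubber teat, 37 mm across, 101 mm tall, loose on the counter; leave alone. Origin: centre of its underside.
- cork_2: Bystander: cork stopper, 26 mm across and high, loose on the counter; leave alone. Origin: centre of its underside.
- tweezers: Bystander: steel tweezers lying flat, 122 mm long, loose on the counter; leave alone. Origin: centre of its underside.
- matchbox: Bystander: red and white matchbox lying flat, 36 x 54 x 15 mm, loose on the counter; leave alone. Origin: centre of its underside.
- tube_clip_1: Bystander: white tube clip lying flat, 38 x 76 x 20 mm, loose on the counter; leave alone. Origin: centre of its underside.
Things that resemble listed ones, but are neither listed nor needed, are in the scene too. Leave any red or white look-alike of the green_filter alone.

How it is judged:
By the outcome, as a careful person would: the job done as asked, in the order asked, and still so for the second after the job is handed in, with the robot touching nothing.
It also fails if it takes over 48 s, if anything falls off the work surface, if the arm or the gripper's body presses on something with over 40 N, if the wrist force passes 120 N, or if a joint passes its speed limit or range.

## Working session

There is one attempt and no reset: what is moved stays moved. The work goes in short steps, Python scripts to look and compute and a tool call to move; the robot and the scene stay as the last step left them, time stands still between calls to the robot, and variables do not carry over. Pictures are saved under pics/ and viewed, and the job is handed in when it is done.

Besides the shell and the picture viewer there is one more tool, called after "Emit:" in YAML: its name, and indented under it one key for each argument. play_rows: Moves the arm, as the interface text tells. Its arguments: {"type":"object","properties":{"targets":{"type":"array","items":{"type":"object","properties":{"linear":{"type":"array","items":{"type":"number"}},"turn":{"type":"number"}}}},"hand":{"type":"number"}},"required":["targets"]}

```bash
mkdir -p pics; python3 - <<'E'
from cell import env
import cv2,numpy as np
print(env.state())
for n in ["scene","side","wrist"]:
    p=env.camera_params(n)
    im,d=env.read_camera(n)
    np.savez(f"{n}0.npz",im=im,d=d,**{k:np.array(v) for k,v in p.items()})
    cv2.imwrite(f"pics/{n}0.png",im[:,:,::-1])
    print(n,p)
E
```

```text
{'t': 0.0, 'joints': array([ 1.19041152e+00,  4.91513733e-01,  1.55949060e+00, -6.24551743e-06,
        1.09168215e+00, -1.05601231e-01]), 'qvel': array([-4.76230492e-04,  5.55231009e-04,  2.14820129e-04,  9.04614553e-04,
       -5.54258474e-05,  1.14351252e-03]), 'tau': array([-2.12748942e-03, -6.12645507e+01, -2.58165282e+01,  6.91944198e-02,
        4.84308321e-02, -1.26121913e-04]), 'eef_pos': array([169.50078432, 601.39362996, 291.67600015]), 'tcp_rot': array([-3.14050434e+00, -1.09786567e-04,  2.86681190e+00]), 'ft_force': array([-0.17319308,  0.17733363,  0.06484044]), 'moment': array([0.02255491, 0.03166808, 0.00935861]), 'opening': 0.999018457159531}
scene {'fx': 488.08685242778955, 'fy': 488.08685242778955, 'cx': 278.2989987928434, 'cy': 207.21709833988663, 'R': array([[-0.83066099, -0.55675746, -0.00484251],
       [-0.43280008,  0.65114391, -0.62345464],
       [ 0.3502662 , -0.51578361, -0.78184452]]), 't': array([ 385.4432021 ,  282.19402254, 1270.23772395])}
side {'fx': 489.02368886234626, 'fy': 489.02368886234626, 'cx': 274.5812643786241, 'cy': 216.07474003846724, 'R': array([[ 0.99741155, -0.07167178,  0.00577581],
       [-0.03968414, -0.61568098, -0.78699561],
       [ 0.05996143,  0.78472931, -0.61693155]]), 't': array([-505.41128966,   44.67276281, 1435.20106406])}
wrist {'fx': 370.81042716978135, 'fy': 370.81042716978135, 'cx': 279.5338139376788, 'cy': 212.64353875715472, 'R': array([[ 2.71954436e-01,  9.62310091e-01, -2.71198120e-04],
       [ 9.22947975e-01, -2.60750675e-01,  2.83153881e-01],
       [ 2.72411122e-01, -7.72552558e-02, -9.59074453e-01]]), 't': array([-624.0090257 ,  -32.25523308,  392.10554254])}
```

View pics/scene0.png

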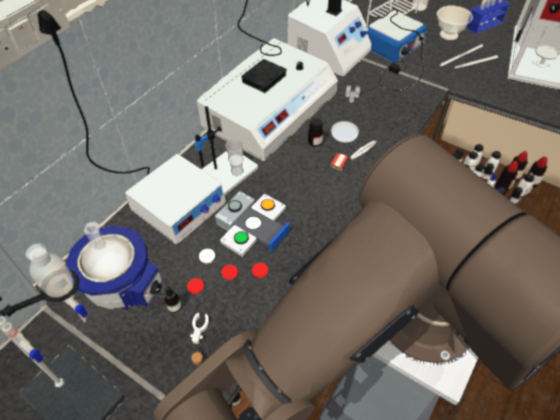

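View pics/side0.png

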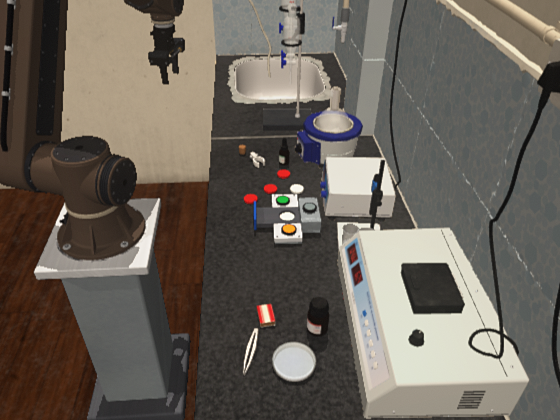

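View pics/wrist0.png

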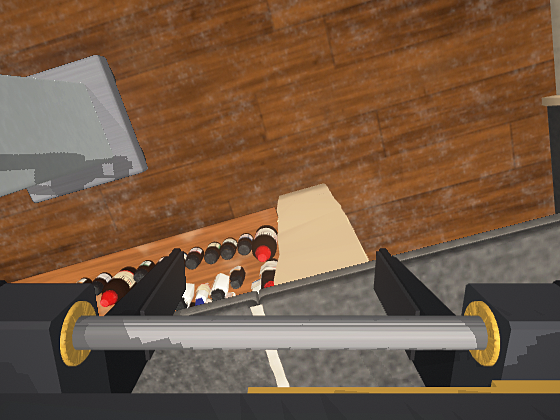

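The scene picture shows the changer near (250,220), the green filter at (241,237), the amber at (268,204), the white recess floor at (253,223) and the blue front at (280,235). The loose red and white discs at (195,286), (229,271), (260,269) and (207,255) are look-alikes. I'll enlarge both views to confirm.

```bash
python3 - <<'E'
import cv2,numpy as np
for n,(x0,y0,x1,y1) in {"scene":(180,180,305,280),"side":(235,165,335,250)}.items():
    z=np.load(n+"0.npz"); im=z['im'][y0:y1,x0:x1,::-1]
    im=cv2.resize(im,None,fx=6,fy=6,interpolation=cv2.INTER_CUBIC)
    for k in range(0,x1-x0,20): cv2.putText(im,str(x0+k),(k*6,10),0,.4,(0,255,255)); 
    for k in range(0,y1-y0,20): cv2.putText(im,str(y0+k),(0,k*6+5),0,.4,(0,255,255))
    cv2.imwrite(f"pics/{n}_crop0.png",im)
E
```

```text
(no output)
```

View pics/scene_crop0.png

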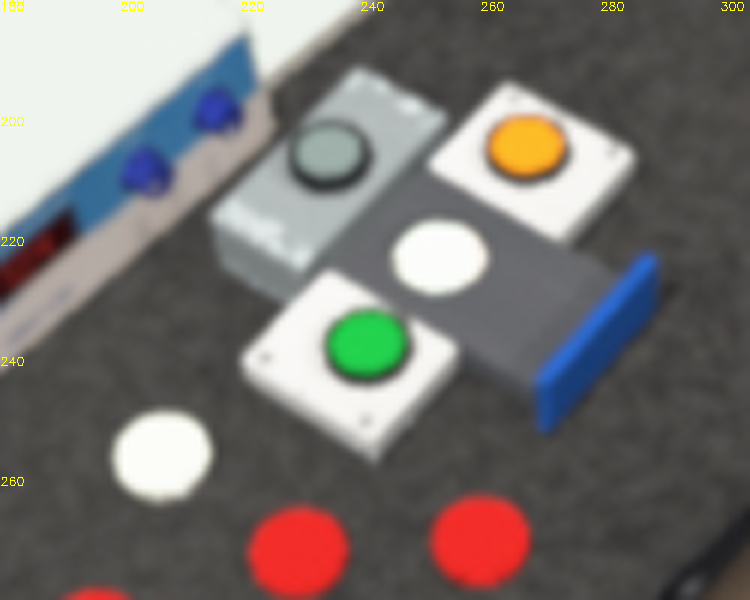

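View pics/side_crop0.png

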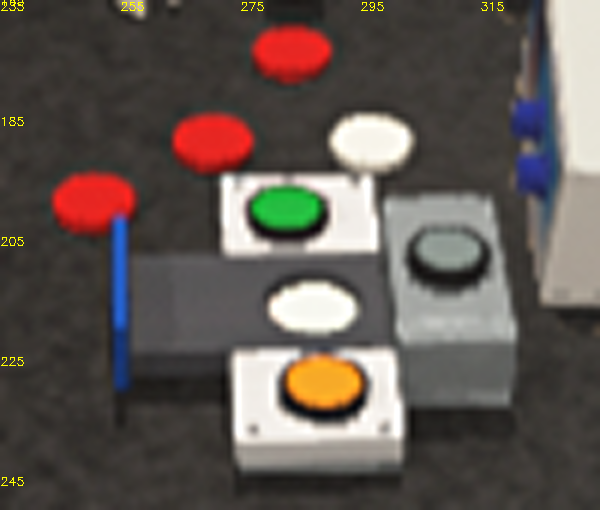

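The green filter is the raised, black-rimmed disc on the left pale table, at scene (241,237) and side (283,200). The flat red and white discs lie on the counter and aren't needed. Next I'll compute positions.

```bash
cat > h.py <<'E'
import cv2,numpy as np
def ray(z,u,v,h):
    R,t=z['R'],z['t']; d=R.T@np.array([(u-z['cx'])/z['fx'],(v-z['cy'])/z['fy'],1]); c=-R.T@t
    return c+d*(h-c[2])/d[2]
def blob(z,lo,hi,box):
    x0,y0,x1,y1=box; hsv=cv2.cvtColor(z['im'],cv2.COLOR_RGB2HSV)
    m=cv2.inRange(hsv,lo,hi); k=np.zeros_like(m); k[y0:y1,x0:x1]=m[y0:y1,x0:x1]
    ys,xs=np.nonzero(k); return xs.mean(),ys.mean(),len(xs)
E
python3 - <<'E'
from h import *
for n,bw in [("scene",(243,214,264,232)),("side",(276,210,297,223))]:
    z=np.load(n+"0.npz"); B=(235,165,335,250) if n=="side" else (180,180,305,280)
    for nm,lo,hi,h,b in [("green",(45,100,80),(80,255,255),32,B),("amber",(12,120,120),(28,255,255),32,B),("rec",(0,0,200),(180,60,255),16,bw),]:
        u,v,k=blob(z,lo,hi,b); print(n,nm,round(u,1),round(v,1),k,ray(z,u,v,h).round(1))
    # crop pts
    C={"scene":[("Lf outer corner",375,455,24),("Lt f inner",458,350,24),("Lt back inner",330,272,24),("Lt back outer",243,360,24),("Rt f inner",560,240,24),("Rt f outer",635,158,24),("Rt back outer",508,83,24),("Rt back inner",430,165,24),("front top R",655,255,46),("front top L",540,378,46)],
       "side":[("Lf outer",222,177,24),("Lf inner",222,252,24),("Lb outer",373,177,24),("Lb inner",376,252,24),("Rf inner",233,350,24),("Rb inner",395,350,24),("Rf outer",237,445,24),("Rb outer",402,445,24),("front top L",115,215,46),("front top R",118,325,46)]}[n]
    for nm,u,v,h in C:
        print(n,nm,ray(z,B[0]+(u+.5)/6-.5,B[1]+(v+.5)/6-.5,h).round(1))
E
```

```text
scene green 240.9 237.0 118 [535.9  83.9  32. ]
scene amber 267.4 204.2 101 [541.4 -56.9  32. ]
scene rec 252.9 222.4 141 [545.5  13.2  16. ]
scene Lf outer corner [499.6 128.   24. ]
scene Lt f inner [502.   58.2  24. ]
scene Lt back inner [580.8  55.1  24. ]
scene Lt back outer [583.9 119.7  24. ]
scene Rt f inner [498.5 -23.1  24. ]
scene Rt f outer [496.1 -86.6  24. ]
scene Rt back outer [577.4 -91.8  24. ]
scene Rt back inner [579.2 -26.   24. ]
scene front top R [445.8 -27.3  46. ]
scene front top L [451.4  62.1  46. ]
side green 282.4 199.1 69 [536.8  82.5  32. ]
side amber 288.5 228.2 89 [542.1 -59.8  32. ]
side rec 286.6 215.7 90 [544.2  18.6  16. ]
side Lf outer [505.9 122.2  24. ]
side Lf inner [501.5  56.7  24. ]
side Lb outer [585.3 117.2  24. ]
side Lb inner [579.8  51.7  24. ]
side Rf inner [501.5 -23.   24. ]
side Rb inner [580.5 -28.1  24. ]
side Rf outer [498.4 -93.9  24. ]
side Rb outer [575.7 -99.   24. ]
side front top L [447.6  62.   46. ]
side front top R [445.6 -27.5  46. ]
```

Emit:
play_rows:
  targets:
    - {"linear":[-30,-28,0],"turn":0.08}
    - {"linear":[-63,-58,0],"turn":0.17}
    - {"linear":[-98,-90,0],"turn":0.26}
    - {"linear":[-133,-123,0],"turn":0.35}
    - {"linear":[-168,-155,0],"turn":0.45}
    - {"linear":[-203,-187,0],"turn":0.54}
    - {"linear":[-238,-220,0],"turn":0.63}
    - {"linear":[-273,-252,0],"turn":0.73}
    - {"linear":[-308,-284,0],"turn":0.82}
    - {"linear":[-343,-317,0],"turn":0.91}
    - {"linear":[-378,-349,0],"turn":1.0}
    - {"linear":[-413,-381,0],"turn":1.1}
    - {"linear":[-445,-411,0],"turn":1.2}
    - {"linear":[-470,-434,0],"turn":1.28}
    - {"linear":[-490,-453,0],"turn":1.33}
    - {"linear":[-503,-465,0],"turn":1.347}
    - {"linear":[-506.5,-468,0],"turn":1.347}
    - {"linear":[-506.5,-468,0],"turn":1.347}
  hand: 24

```text
t: 2.4
eef_pos: [529.8, 14.1, 292.1]
tcp_rot: [-3.141, -0.0, 1.521]
ft_force: [0.5, 0.6, -0.1]
opening: 0.251
```

```bash
cat > snap.py <<'E'
import sys
from cell import env
from h import *
def snap(n,tag):
    s=env.state(); p=env.camera_params(n); im,d=env.read_camera(n)
    np.savez(f"{n}{tag}.npz",im=im,d=d,**{k:np.array(v) for k,v in p.items()})
    cv2.imwrite(f"pics/{n}{tag}.png",im[:,:,::-1])
    print(n,s['t'],s['eef_pos'].round(1),s['tcp_rot'].round(4),s['ft_force'].round(1),s['opening'],s['joints'].round(2))
for n in sys.argv[2:]: snap(n,sys.argv[1])
E
python3 snap.py 1 wrist
```

```text
wrist 2.4 [529.8  14.1 292.1] [-3.1413e+00 -2.0000e-04  1.5206e+00] [ 0.5  0.6 -0.1] 0.2505540792551152 [-0.1   0.36  1.79  0.    0.99 -0.05]
```

View pics/wrist1.png

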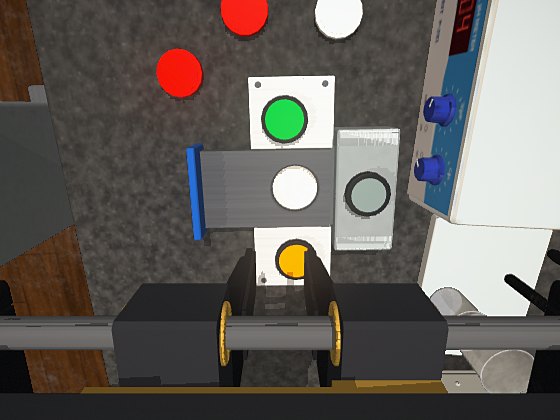

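The wrist view clearly shows green at (285,119), the empty white recess at (295,188), amber at (294,260), the blue front at (195,192) and the hood at (367,190).

```bash
python3 - <<'E'
from h import *
z=np.load("wrist1.npz")
for nm,lo,hi,h,b in [("green",(45,100,80),(80,255,255),32,(240,70,340,150)),("rec",(0,0,200),(180,40,255),16,(268,160,322,214)),("blue",(100,150,60),(130,255,255),46,(180,140,206,245))]:
    u,v,k=blob(z,lo,hi,b); print(nm,round(u,1),round(v,1),k,ray(z,u,v,h).round(1))
im=cv2.resize(z['im'][60:300,170:420,::-1],None,fx=3,fy=3,interpolation=cv2.INTER_CUBIC)[:600]
for k in range(0,250,20): cv2.putText(im,str(170+k),(k*3,10),0,.35,(0,255,255))
for k in range(0,240,20): cv2.putText(im,str(60+k),(0,k*3+4),0,.35,(0,255,255))
cv2.imwrite("pics/w1c.png",im)
E
```

```text
green 284.0 119.0 1256 [537.6  79.3  32. ]
rec 294.3 187.8 1434 [545.   10.3  16. ]
blue 195.8 190.2 1190 [451.8  19.4  46. ]
```

View pics/w1c.png

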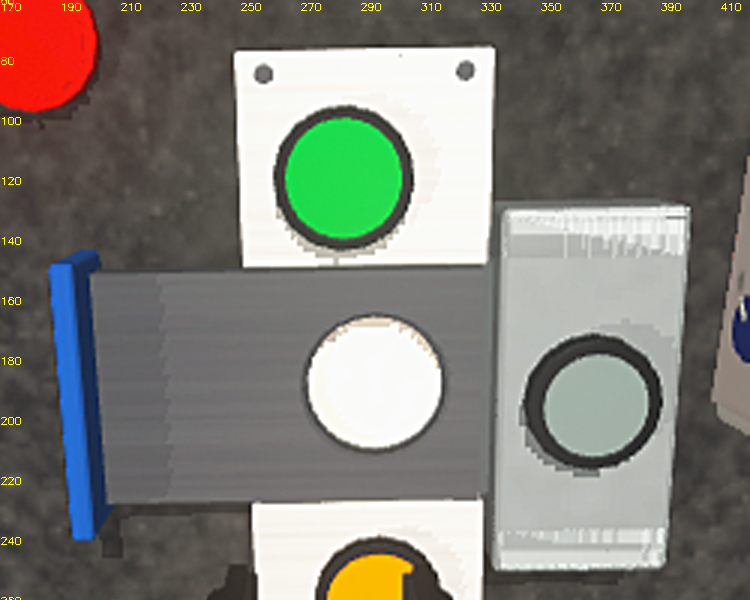

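```bash
python3 - <<'E'
from h import *
z=np.load("wrist1.npz")
f=lambda u,v,h: ray(z,170+(u+.5)/3-.5,60+(v+.5)/3-.5,h).round(1)
for nm,u,v,h in [("rec rim",374.5,382.5,24),("rimT",374.5,313,24),("rimB",374.5,452,24),("rimL",305,382,24),("rimR",444,382,24),("grn",343.5,177,32),("grnT",343.5,105,32),("grnL",274,177,32),("grnR",413,177,32),
 ("Lfo",234,50,24),("Lbo",494,46,24),("Lfi",243,267,24),("Lbi",487,264,24),("Rfi",252,502,24),("Rbi",483,499,24),("blue outer top L",49,265,46),("blue outer top R",73,540,46),("hood fl",503,208,44),("hood fr",495,568,44)]: print(nm,f(u,v,h))
E
```

```text
rec rim [545.   12.7  24. ]
rimT [545.9  35.8  24. ]
rimB [544.  -11.3  24. ]
rimL [521.9  14.   24. ]
rimR [568.   11.7  24. ]
grn [537.7  79.6  32. ]
grnT [538.7 100.7  32. ]
grnL [516.3  80.7  32. ]
grnR [559.1  78.5  32. ]
Lfo [506.2 118.6  24. ]
Lbo [585.6 115.7  24. ]
Lfi [504.1  52.8  24. ]
Lbi [582.7  49.8  24. ]
Rfi [501.4 -27.   24. ]
Rbi [580.4 -29.9  24. ]
blue outer top L [447.4  58.9  46. ]
blue outer top R [444.4 -29.7  46. ]
hood fl [585.   68.6  44. ]
hood fr [581.5 -47.3  44. ]
```

Emit:
play_rows:
  targets:
    - {"linear":[30,-1,20],"turn":-0.05}
    - {"linear":[70,-2,50],"turn":-0.12}
    - {"linear":[100,-2,90],"turn":-0.158}
    - {"linear":[108,-2,130],"turn":-0.158}
    - {"linear":[108,-2,155],"turn":-0.158}
    - {"linear":[108,-2,165],"turn":-0.158}
    - {"linear":[108,-2,165],"turn":-0.158}

```text
t: 3.32
eef_pos: [533.5, 121.9, 127.3]
tcp_rot: [-3.141, -0.0, 1.678]
ft_force: [0.9, -0.3, 0.4]
opening: 0.252
```

```bash
python3 snap.py 2 wrist scene side; python3 - <<'E'
from h import *
a=np.load("scene2.npz")['im'][170:285,180:310,::-1];b=np.load("side2.npz")['im'][130:245,230:340,::-1]
a=cv2.resize(a,None,fx=3,fy=3,interpolation=cv2.INTER_CUBIC);b=cv2.resize(b,None,fx=3,fy=3,interpolation=cv2.INTER_CUBIC)
cv2.imwrite("pics/c2.png",np.hstack([a,b]))
E
```

```text
wrist 3.325 [533.5 121.9 127.3] [-3.1412e+00 -1.0000e-04  1.6783e+00] [ 0.9 -0.3  0.4] 0.2517777936453163 [ 0.1   0.61  1.9   0.    0.63 -0.  ]
scene 3.375 [533.7 121.8 127.9] [ 3.1409e+00 -1.0000e-04  1.6780e+00] [0.1 0.6 1. ] 0.25066483960917957 [ 0.1   0.61  1.9   0.    0.63 -0.  ]
side 3.425 [533.9 121.8 128.2] [ 3.1402e+00 -1.0000e-04  1.6779e+00] [-0.5 -0.6 -0.2] 0.25509610191294624 [ 0.1   0.61  1.9   0.    0.63 -0.  ]
```

View pics/wrist2.png

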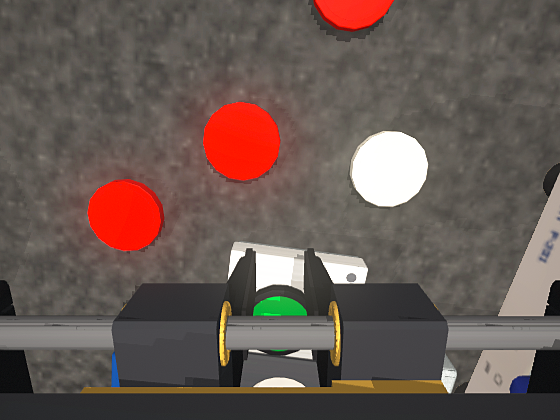

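View pics/c2.png

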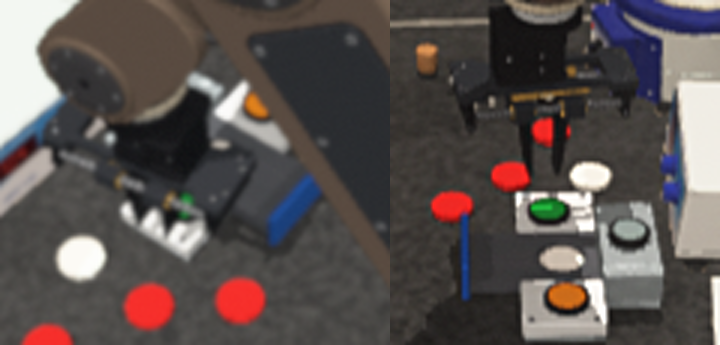

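Emit:
play_rows:
  targets:
    - {"linear":[0,0,10],"turn":0}
    - {"linear":[0,0,19],"turn":0}
    - {"linear":[0,0,21.5],"turn":0}
    - {"linear":[0,0,21.5],"turn":0}
    - {"linear":[-3,0,21.5],"turn":0}
    - {"linear":[-6,0,21.5],"turn":0}
    - {"linear":[-9,0,21.5],"turn":0}
    - {"linear":[-12,0,21.5],"turn":0}
    - {"linear":[-15,0,21.5],"turn":0}
    - {"linear":[-19,0,21.5],"turn":0}
    - {"linear":[-23,0,21.5],"turn":0}
    - {"linear":[-27,0,21.5],"turn":0}
    - {"linear":[-31,0,21.5],"turn":0}
    - {"linear":[-35,0,21.5],"turn":0}
    - {"linear":[-39,0,21.5],"turn":0}
    - {"linear":[-43,0,21.5],"turn":0}
    - {"linear":[-47,0,21.5],"turn":0}
    - {"linear":[-50,0,21.5],"turn":0}
    - {"linear":[-50,0,21.5],"turn":0}

```text
t: 5.85
eef_pos: [539.0, 71.7, 105.7]
tcp_rot: [3.142, -0.0, 1.678]
ft_force: [-1.1, -0.4, -0.6]
opening: 0.254
```

```bash
cat > view3.py <<'E'
import sys
from h import *
t=sys.argv[1]
a=np.load(f"wrist{t}.npz")['im'][200:400,180:380,::-1];b=np.load(f"side{t}.npz")['im'][165:245,240:340,::-1]
a=cv2.resize(a,(390,390),interpolation=cv2.INTER_CUBIC);b=cv2.resize(b,(400,320),interpolation=cv2.INTER_CUBIC)
b=cv2.copyMakeBorder(b,0,70,0,0,0)
cv2.imwrite(f"pics/c{t}.png",np.hstack([a,b]))
E
python3 snap.py 3 wrist side; python3 view3.py 3
```

```text
wrist 5.85 [539.   71.7 105.7] [ 3.1416e+00 -1.0000e-04  1.6775e+00] [-1.1 -0.4 -0.6] 0.2541211029707859 [ 0.01  0.64  1.92  0.    0.58 -0.1 ]
side 5.9 [538.9  71.8 105.7] [ 3.1416e+00 -1.0000e-04  1.6776e+00] [-0.9 -0.5 -0.7] 0.25181260026479085 [ 0.01  0.64  1.92  0.    0.58 -0.1 ]
```

View pics/c3.png

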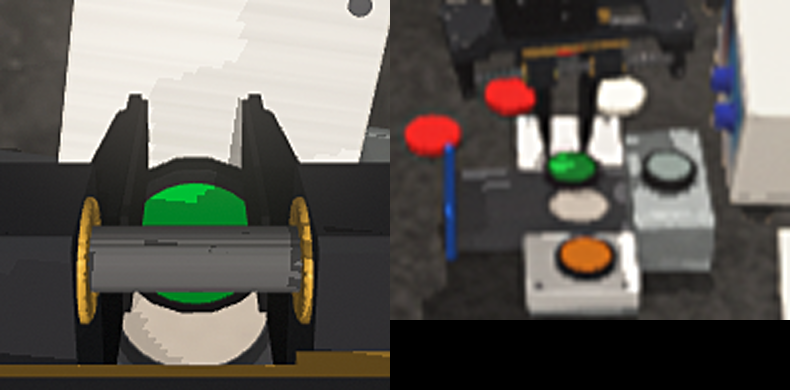

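```bash
python3 - <<'E'
from h import *
z=np.load("wrist3.npz")
f=lambda u,v,h: ray(z,180+u/1.95,200+v/1.95,h).round(1)
print(f(195,157,32),f(195,312,32),"rec far",f(195,366,16), "edges",f(118,320,16),f(272,320,16))
s=np.load("side3.npz"); print("side grn",blob(s,(45,100,80),(80,255,255),(235,165,335,250)),ray(s,*blob(s,(45,100,80),(80,255,255),(235,165,335,250))[:2],32).round(1))
E
```

```text
[539.7  66.6  32. ] [544.6  20.3  32. ] rec far [548.1 -11.5  16. ] edges [523.4   2.7  16. ] [569.3   7.5  16. ]
side grn (np.float64(284.84375), np.float64(206.0625), 64) [541.1  46.1  32. ]
```

Emit:
play_rows:
  targets:
    - {"linear":[-3,0,0],"turn":0}
    - {"linear":[-6,0,0],"turn":0}
    - {"linear":[-9,0,0],"turn":0}
    - {"linear":[-12,0,0],"turn":0}
    - {"linear":[-15,0,0],"turn":0}
    - {"linear":[-18,0,0],"turn":0}
    - {"linear":[-20,0,0],"turn":0}
    - {"linear":[-22,0,0],"turn":0}
    - {"linear":[-24,0,0],"turn":0}
    - {"linear":[-26,0,0],"turn":0}
    - {"linear":[-27,0,0],"turn":0}
    - {"linear":[-28,0,0],"turn":0}
    - {"linear":[-29,0,0],"turn":0}
    - {"linear":[-29,0,0],"turn":0}

```text
t: 7.7
eef_pos: [542.0, 43.1, 105.7]
tcp_rot: [3.142, -0.0, 1.678]
ft_force: [0.4, 0.6, 0.6]
opening: 0.254
```

```bash
python3 snap.py 4 wrist side; python3 view3.py 4
```

```text
wrist 7.7 [542.   43.1 105.7] [ 3.1416e+00 -1.0000e-04  1.6777e+00] [0.4 0.6 0.6] 0.2537177727551882 [-0.04  0.64  1.92  0.    0.58 -0.15]
side 7.75 [542.   43.1 105.7] [ 3.1415 -0.      1.6778] [-0.2  0.2  0.1] 0.2524320083043575 [-0.04  0.64  1.92  0.    0.58 -0.15]
```

View pics/c4.png

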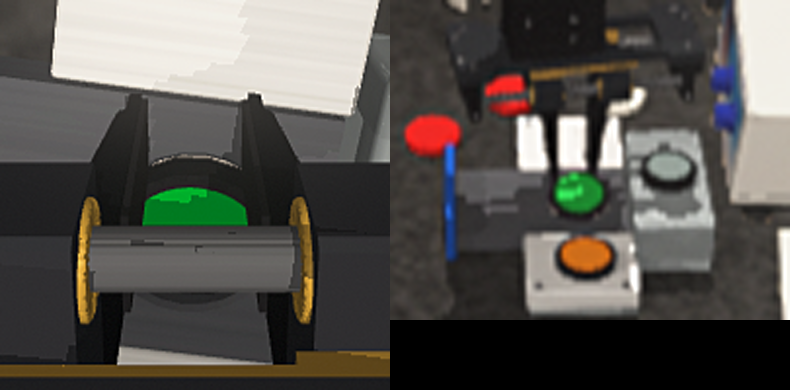

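Emit:
play_rows:
  targets:
    - {"linear":[3,0,0],"turn":0}
    - {"linear":[6,0,-3],"turn":0}
    - {"linear":[6,0,-20],"turn":0}
    - {"linear":[0,0,-50],"turn":0}
    - {"linear":[-25,0,-80],"turn":0}
    - {"linear":[-45,0,-100],"turn":0}
    - {"linear":[-50,0,-110],"turn":0}
    - {"linear":[-50,0,-110],"turn":0}

```text
t: 8.8
eef_pos: [547.3, -6.5, 216.5]
tcp_rot: [3.14, 0.0, 1.677]
ft_force: [0.3, -0.6, -0.0]
opening: 0.251
```

```bash
python3 snap.py 5 wrist; python3 - <<'E'
from h import *
z=np.load("wrist5.npz"); im=z['im'][100:300,150:410,::-1]
cv2.imwrite("pics/w5c.png",cv2.resize(im,None,fx=3,fy=3,interpolation=cv2.INTER_CUBIC))
d=z['d']
print(d[140:260:8,200:360:10].round(0).astype(int))
E
```

```text
wrist 8.8 [547.3  -6.5 216.5] [3.1404e+00 1.0000e-04 1.6773e+00] [ 0.3 -0.6 -0. ] 0.25061422055547616 [-0.13  0.47  1.83  0.    0.83 -0.24]
[[281 281 280 280 281 280 281 281 282 280 281 281 280 296 262 261]
 [283 283 282 283 282 283 282 283 282 283 283 281 283 298 263 262]
 [284 284 285 284 285 283 285 280 277 285 284 285 284 301 264 264]
 [285 288 286 287 286 286 277 278 277 277 282 286 287 302 266 265]
 [288 287 287 289 288 288 282 281 281 279 280 287 287 305 267 267]
 [290 289 290 289 291 298 285 285 285 282 283 290 290 277 269 269]
 [292 292 291 291 291 300 288 287 287 286 287 291 290 273 272 261]
 [294 294 293 293 293 294 291 290 290 291 289 293 293 274 274 262]
 [294 295 295 295 295 294 304 294 295 293 297 295 295 276 271 264]
 [297 296 297 297 297 297 297 298 301 297 297 296 313 275 276 265]
 [298 299 298 298 299 298 299 298 299 299 299 299 316 277 277 269]
 [326 326 301 300 301 302 300 301 301 300 300 301 293 279 280 280]
 [328 328 302 303 303 302 303 303 303 302 305 302 289 281 283 282]
 [330 330 305 304 304 305 304 304 304 305 306 305 285 284 283 283]
 [334 332 306 306 306 178 299 298 300 306 307 176 286 284 285 285]]
```

View pics/w5c.png

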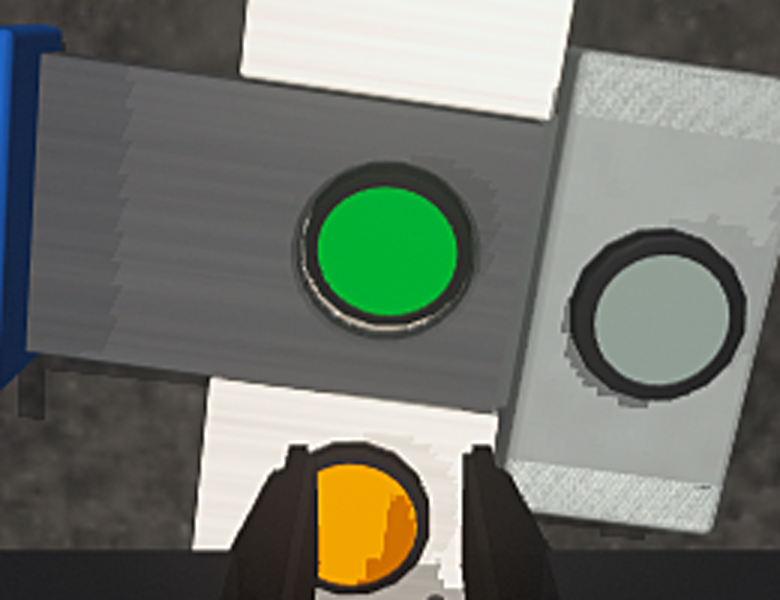

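The wrist crop shows the green disc, centred at crop (388,250), has its front edge in the recess. Its rear edge is still on the rim, and a crescent gap is open at lower left, so it isn't flush yet. I'll measure it before nudging.

```bash
python3 - <<'E'
from h import *
z=np.load("wrist5.npz"); R,t=z['R'],z['t']
f=lambda u,v,h: ray(z,150+(u+.5)/3-.5,100+(v+.5)/3-.5,h).round(1)
print("rimL",f(293,255,24),"rimR",f(478,255,24),"rimB",f(380,338,24))
print("discL",f(303,245,28),"discR",f(474,245,28),"discB",f(385,328,24),"discT",f(390,160,32))
# fit planes from depth
hsv=cv2.cvtColor(z['im'],cv2.COLOR_RGB2HSV)
def P(m):
    v,u=np.nonzero(m); d=z['d'][v,u]; X=np.c_[(u-z['cx'])/z['fx']*d,(v-z['cy'])/z['fy']*d,d]; return (X-t)@R
m=cv2.inRange(hsv,(45,100,60),(80,255,255))>0; G=P(m)
m2=np.zeros_like(m); m2[125:215,165:240]=1; D=P(m2)
for n,X in [("green",G),("drawer",D)]:
    A=np.c_[X[:,:2]-[545,12],np.ones(len(X))]; c=np.linalg.lstsq(A,X[:,2],rcond=None)[0]; print(n,len(X),X.mean(0).round(1),c.round(3))
E
```

```text
rimL [520.7   8.7  24. ] rimR [568.9  13.8  24. ] rimB [545.7 -11.4  24. ]
discL [523.3  12.5  28. ] discR [567.1  17.1  28. ] discB [546.7  -8.5  24. ] discT [543.2  37.   32. ]
green 1597 [544.9  13.7  31.3] [-0.034  1.045 29.525]
drawer 6750 [485.1  16.9  25.8] [ 0.208  0.139 37.586]
```

Emit:
play_rows:
  targets:
    - {"linear":[30,-0.5,20],"turn":0}
    - {"linear":[58,-0.5,50],"turn":0}
    - {"linear":[60,-0.5,80],"turn":0}
    - {"linear":[60,-0.5,102],"turn":0}
    - {"linear":[60,-0.5,110],"turn":0}
    - {"linear":[56,-0.5,110],"turn":0}
    - {"linear":[53,-0.5,110],"turn":0}
    - {"linear":[51,-0.5,110],"turn":0}
    - {"linear":[50,-0.5,110],"turn":0}
    - {"linear":[49,-0.5,110],"turn":0}
    - {"linear":[48,-0.5,110],"turn":0}
    - {"linear":[47,-0.5,110],"turn":0}
    - {"linear":[46,-0.5,110],"turn":0}
    - {"linear":[45.5,-0.5,110],"turn":0}
    - {"linear":[45.5,-0.5,110],"turn":0}

```text
t: 10.72
eef_pos: [542.0, 38.6, 105.7]
tcp_rot: [3.141, -0.0, 1.678]
ft_force: [0.1, 1.5, -0.4]
opening: 0.253
```

```bash
python3 snap.py 6 wrist side; python3 view3.py 6
```

```text
wrist 10.725 [542.   38.6 105.7] [ 3.1415e+00 -1.0000e-04  1.6778e+00] [ 0.1  1.5 -0.4] 0.2528603877518532 [-0.05  0.64  1.92  0.    0.58 -0.16]
side 10.775 [542.   38.6 105.7] [ 3.1415e+00 -1.0000e-04  1.6778e+00] [0.8 0.1 0.2] 0.2521969428277213 [-0.05  0.64  1.92  0.    0.58 -0.16]
```

View pics/c6.png

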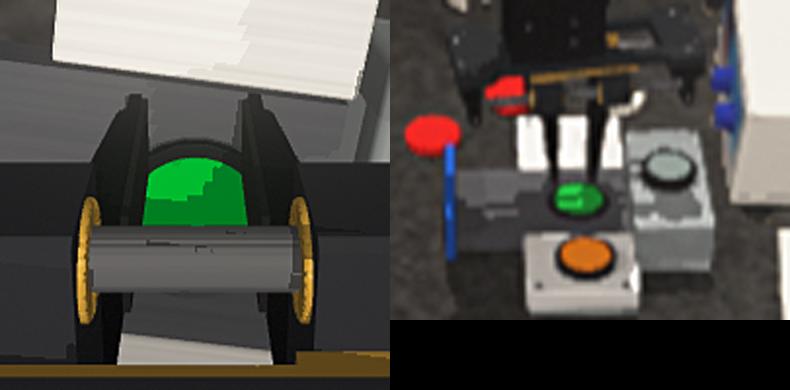

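Looks dropped. I'll lift clear and inspect.

Emit:
play_rows:
  targets:
    - {"linear":[2,0,-3],"turn":0}
    - {"linear":[4,0,-20],"turn":0}
    - {"linear":[0,0,-50],"turn":0}
    - {"linear":[-25,0,-80],"turn":0}
    - {"linear":[-42,0,-100],"turn":0}
    - {"linear":[-46,0,-110],"turn":0}
    - {"linear":[-46,0,-110],"turn":0}

```text
t: 11.7
eef_pos: [546.9, -7.0, 216.5]
tcp_rot: [3.14, 0.0, 1.678]
ft_force: [-0.7, -0.6, -0.3]
opening: 0.251
```

```bash
python3 snap.py 7 wrist; python3 - <<'E'
from h import *
z=np.load("wrist7.npz"); im=z['im'][100:300,150:410,::-1]
cv2.imwrite("pics/w7c.png",cv2.resize(im,None,fx=3,fy=3,interpolation=cv2.INTER_CUBIC))
print(z['d'][140:260:8,200:360:10].round(0).astype(int))
E
```

```text
wrist 11.7 [546.9  -7.  216.5] [3.1403e+00 2.0000e-04 1.6775e+00] [-0.7 -0.6 -0.3] 0.25096146047419626 [-0.13  0.47  1.83  0.    0.83 -0.24]
[[279 280 281 281 280 282 280 280 281 281 282 280 281 286 263 262]
 [281 283 284 282 281 282 282 282 282 282 283 282 283 283 264 262]
 [284 284 284 284 285 285 284 290 285 285 285 285 283 300 265 265]
 [285 285 285 286 286 287 285 286 285 286 292 286 286 303 266 266]
 [287 288 287 287 289 288 286 287 286 288 287 287 288 304 267 267]
 [290 290 289 290 290 299 289 289 289 290 290 289 288 279 270 270]
 [290 290 292 292 292 297 291 290 291 290 293 293 290 274 271 262]
 [293 292 295 293 292 294 293 293 292 292 294 293 293 274 271 263]
 [296 295 295 295 294 295 302 296 294 294 297 294 295 275 274 264]
 [297 297 297 296 296 297 296 298 301 295 297 297 315 277 275 265]
 [298 298 298 300 299 300 299 299 300 300 299 300 315 279 277 267]
 [327 325 301 301 302 300 300 302 300 300 301 301 317 279 280 279]
 [328 328 302 302 302 302 302 302 303 303 304 302 291 282 283 282]
 [329 330 304 304 305 304 304 304 306 305 306 304 287 283 283 284]
 [333 333 307 307 307 176 296 297 298 307 305 178 285 285 286 285]]
```

View pics/w7c.png

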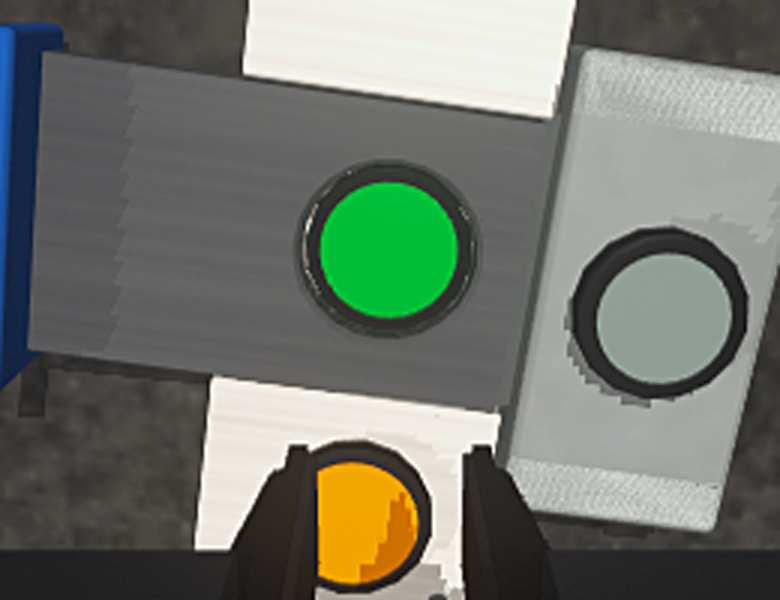

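The filter now lies flush: its depth matches the drawer top, and the gap round it is even at crop (388,250). Next I'll shut the fingers, go in front of the blue plate and lower.

Emit:
play_rows:
  targets:
    - {"linear":[10,-30,0],"turn":0.05}
    - {"linear":[22,-70,0],"turn":0.1}
    - {"linear":[33,-110,0],"turn":0.142}
    - {"linear":[39,-132,0],"turn":0.142}
    - {"linear":[39,-132,20],"turn":0.142}
    - {"linear":[39,-132,55],"turn":0.142}
    - {"linear":[39,-132,80],"turn":0.142}
    - {"linear":[39,-132,80],"turn":0.142}
  hand: 0

```text
t: 12.75
eef_pos: [410.6, 18.1, 134.2]
tcp_rot: [-3.137, -0.0, 1.536]
ft_force: [0.5, 0.1, -0.6]
opening: 0.003
```

```bash
python3 snap.py 8 wrist side; python3 - <<'E'
from h import *
b=np.load("side8.npz")['im'][150:250,220:340,::-1]
cv2.imwrite("pics/c8.png",cv2.resize(b,None,fx=6,fy=6,interpolation=cv2.INTER_CUBIC))
E
```

```text
wrist 12.75 [410.6  18.1 134.2] [-3.1371e+00 -5.0000e-04  1.5364e+00] [ 0.5  0.1 -0.6] 0.0033633121081464022 [-0.12  0.48  2.22  0.    0.45 -0.08]
side 12.8 [411.1  17.9 135.2] [-3.1389e+00 -3.0000e-04  1.5363e+00] [ 0.4 -0.2 -0.1] 0.0017353827024809583 [-0.12  0.47  2.22  0.    0.45 -0.08]
```

View pics/c8.png

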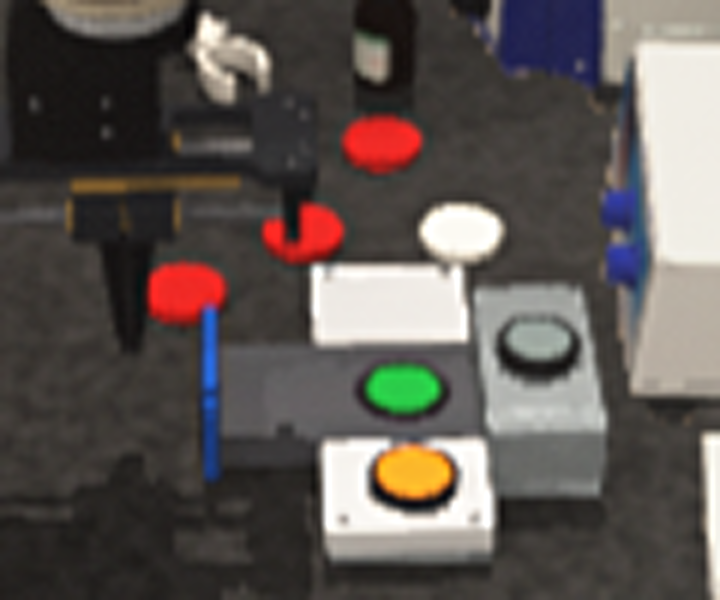

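View pics/wrist8.png

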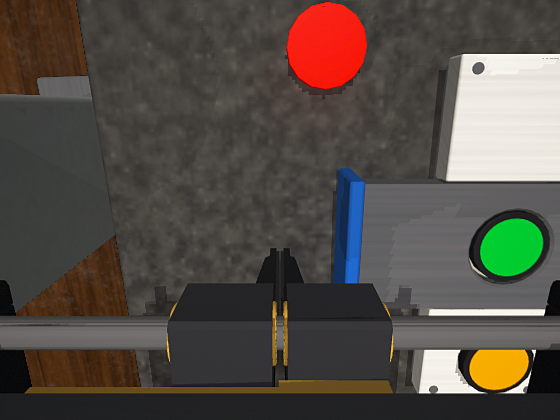

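Emit:
play_rows:
  targets:
    - {"linear":[0,0,12],"turn":0}
    - {"linear":[0,0,24],"turn":0}
    - {"linear":[0,0,28],"turn":0}
    - {"linear":[0,5,28],"turn":0}
    - {"linear":[0,10,28],"turn":0}
    - {"linear":[0,15,28],"turn":0}
    - {"linear":[0,19,28],"turn":0}
    - {"linear":[0,22,28],"turn":0}
    - {"linear":[0,25,28],"turn":0}
    - {"linear":[0,28,28],"turn":0}
    - {"linear":[0,31,28],"turn":0}
    - {"linear":[0,34,28],"turn":0}
    - {"linear":[0,37,28],"turn":0}
    - {"linear":[0,40,28],"turn":0}
    - {"linear":[0,43,28],"turn":0}
    - {"linear":[0,46,28],"turn":0}
    - {"linear":[0,49,28],"turn":0}
    - {"linear":[0,52,28],"turn":0}
    - {"linear":[0,54,28],"turn":0}
    - {"linear":[0,54,28],"turn":0}

```text
t: 15.35
eef_pos: [465.8, 15.6, 107.7]
tcp_rot: [3.141, -0.0, 1.536]
ft_force: [-1.0, -0.0, 0.2]
opening: 0.008
```

```bash
python3 snap.py 9 wrist side; python3 - <<'E'
from h import *
b=np.load("side9.npz")['im'][150:250,220:340,::-1]
a=np.load("wrist9.npz")['im'][:,:,::-1]
b=cv2.resize(b,None,fx=3.3,fy=3.3,interpolation=cv2.INTER_CUBIC);a=cv2.resize(a,(396,297))
a=cv2.copyMakeBorder(a,0,b.shape[0]-297,0,0,0)
cv2.imwrite("pics/c9.png",np.hstack([a,b]))
E
```

```text
wrist 15.35 [465.8  15.6 107.7] [ 3.1408 -0.      1.5358] [-1.  -0.   0.2] 0.0077586680007589795 [-0.11  0.57  2.11  0.    0.46 -0.07]
side 15.4 [465.8  15.6 107.7] [ 3.1407 -0.      1.5358] [-0.9 -0.   0.2] 0.005325682060086752 [-0.11  0.57  2.11  0.    0.46 -0.07]
```

View pics/c9.png

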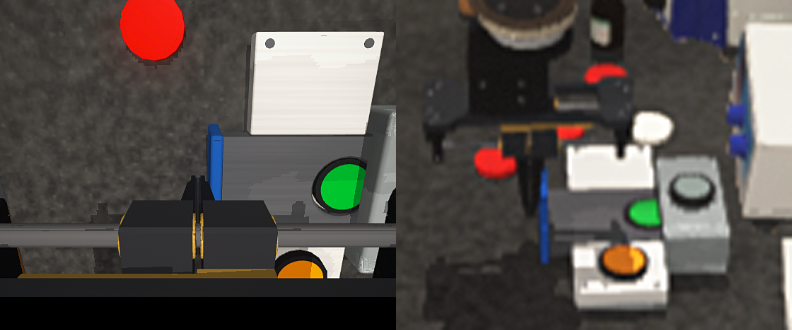

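Emit:
play_rows:
  targets:
    - {"linear":[0,3,0],"turn":0}
    - {"linear":[0,6,0],"turn":0}
    - {"linear":[0,9,0],"turn":0}
    - {"linear":[0,12,0],"turn":0}
    - {"linear":[0,14,0],"turn":0}
    - {"linear":[0,16,0],"turn":0}
    - {"linear":[0,17,0],"turn":0}
    - {"linear":[0,18,0],"turn":0}
    - {"linear":[0,18,0],"turn":0}

```text
t: 16.58
eef_pos: [483.6, 15.0, 107.7]
tcp_rot: [3.141, -0.0, 1.536]
ft_force: [-2.3, -0.1, 1.8]
opening: 0.002
```

```bash
python3 snap.py 10 wrist; python3 - <<'E'
from h import *
a=np.load("wrist10.npz")['im'][120:340,240:500,::-1]
cv2.imwrite("pics/c10.png",cv2.resize(a,None,fx=2.7,fy=2.7,interpolation=cv2.INTER_CUBIC))
E
```

```text
wrist 16.575 [483.6  15.  107.7] [ 3.1413e+00 -1.0000e-04  1.5358e+00] [-2.3 -0.1  1.8] 0.0019532653151354815 [-0.11  0.59  2.07  0.    0.49 -0.07]
```

View pics/c10.png

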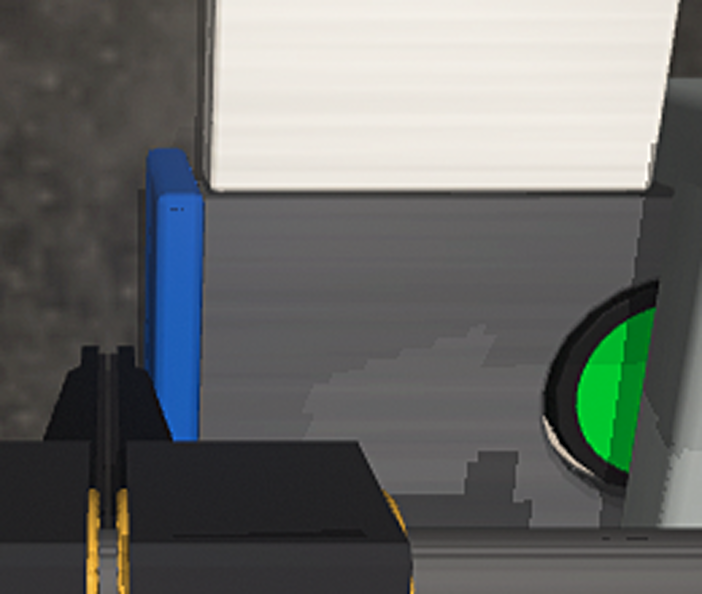

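Emit:
play_rows:
  targets:
    - {"linear":[0,1,0],"turn":0}
    - {"linear":[0,2,0],"turn":0}
    - {"linear":[0,3,0],"turn":0}
    - {"linear":[0,3,0],"turn":0}

```text
t: 17.12
eef_pos: [486.6, 14.9, 107.7]
tcp_rot: [3.141, -0.0, 1.536]
ft_force: [-2.7, 0.1, 1.3]
opening: 0.004
```

Emit:
play_rows:
  targets:
    - {"linear":[0,1,0],"turn":0}
    - {"linear":[0,2,0],"turn":0}
    - {"linear":[0,2,0],"turn":0}

```text
t: 17.5
eef_pos: [487.7, 14.9, 107.7]
tcp_rot: [-3.139, -0.0, 1.536]
ft_force: [-6.0, 0.2, 4.3]
opening: 0.005
```

Emit:
play_rows:
  targets:
    - {"linear":[0,0.7,0],"turn":0}
    - {"linear":[0,1.2,0],"turn":0}
    - {"linear":[0,1.2,0],"turn":0}

```text
t: 17.88
eef_pos: [487.9, 14.9, 107.6]
tcp_rot: [-3.137, -0.0, 1.536]
ft_force: [-10.6, -0.4, 8.4]
opening: -0.002
```

```bash
python3 snap.py 11 wrist; python3 - <<'E'
from h import *
a=np.load("wrist11.npz")['im'][120:340,240:500,::-1]
cv2.imwrite("pics/c11.png",cv2.resize(a,None,fx=2.7,fy=2.7,interpolation=cv2.INTER_CUBIC))
E
```

```text
wrist 17.875 [487.9  14.9 107.6] [-3.1370e+00 -2.0000e-04  1.5359e+00] [-10.6  -0.4   8.4] -0.001578905592371242 [-0.1   0.59  2.05 -0.    0.5  -0.07]
```

View pics/c11.png

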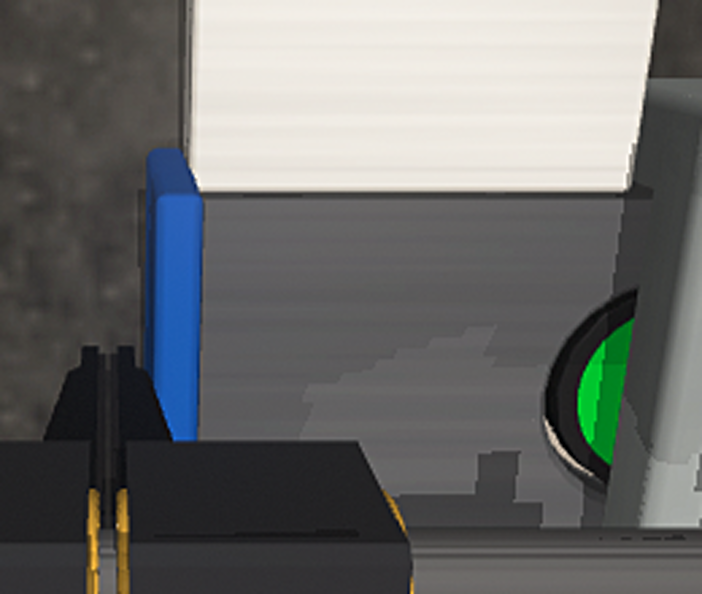

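The force rose to about 10 N while the motion stopped, which suggests the end stop. I'll back off and check from above.

Emit:
play_rows:
  targets:
    - {"linear":[0,-4,0],"turn":0}
    - {"linear":[0,-15,0],"turn":0}
    - {"linear":[0,-25,-10],"turn":0}
    - {"linear":[0,-25,-50],"turn":0}
    - {"linear":[0,-10,-90],"turn":0}
    - {"linear":[0,15,-105],"turn":0}
    - {"linear":[0,20,-110],"turn":0}
    - {"linear":[0,20,-110],"turn":0}

```text
t: 18.92
eef_pos: [508.9, 14.1, 217.5]
tcp_rot: [-3.141, -0.0, 1.536]
ft_force: [-0.9, -0.0, 0.1]
opening: 0.001
```

```bash
python3 snap.py 12 wrist scene side; python3 - <<'E'
from h import *
a=np.load("wrist12.npz")['im'][90:290,180:440,::-1]
cv2.imwrite("pics/c12.png",cv2.resize(a,None,fx=3,fy=3,interpolation=cv2.INTER_CUBIC))
E
```

```text
wrist 18.925 [508.9  14.1 217.5] [-3.1410e+00 -1.0000e-04  1.5358e+00] [-0.9 -0.   0.1] 0.0010809179583523632 [-0.1   0.43  1.92  0.    0.79 -0.07]
scene 18.975 [508.5  14.2 217.1] [-3.1400e+00 -2.0000e-04  1.5358e+00] [-0.3  0.3  0.3] 0.0027562360585735982 [-0.1   0.43  1.92  0.    0.79 -0.07]
side 19.025 [508.5  14.2 216.9] [-3.1396e+00 -2.0000e-04  1.5358e+00] [-0.1 -0.3 -0. ] 0.0033112126524185996 [-0.1   0.43  1.92  0.    0.79 -0.07]
```

View pics/c12.png

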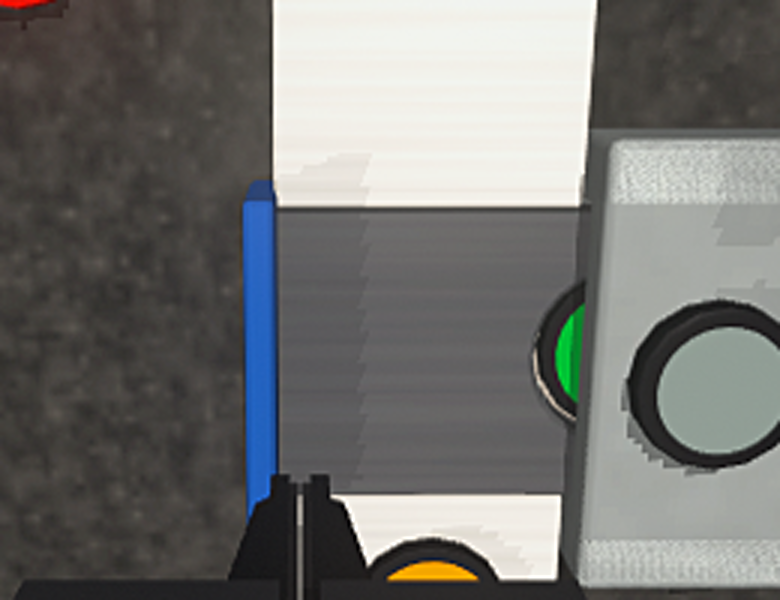

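View pics/side12.png

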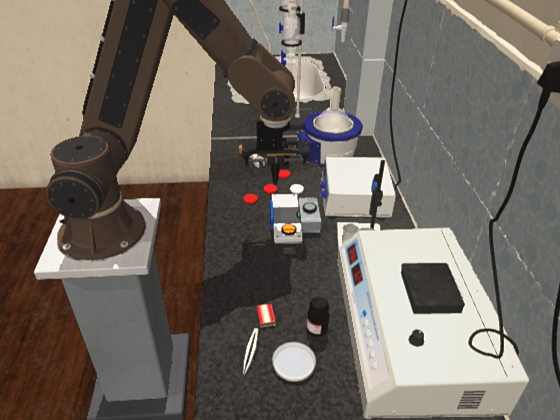

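```bash
python3 - <<'E'
from h import *
z=np.load("wrist12.npz"); f=lambda u,v,h: ray(z,180+(u+.5)/3-.5,90+(v+.5)/3-.5,h).round(1)
print("plate outer/inner z46",f(243,230,46),f(276,230,46),"table front z24",f(272,180,24), "disc near edge z24",f(537,355,24),"hood front",f(608,150,44))
for t in "0","12":
    s=np.load(f"side{t}.npz"); print("amber",t,ray(s,*blob(s,(10,100,90),(28,255,255),(265,215,310,240))[:2],32).round(1))
E
```

```text
plate outer/inner z46 [496.7  50.5  46. ] [504.6  50.2  46. ] table front z24 [503.5  59.6  24. ] disc near edge z24 [572.4  10.6  24. ] hood front [583.7  66.1  44. ]
amber 0 [542.4 -59.4  32. ]
amber 12 [542.4 -59.4  32. ]
```

```bash
python3 - <<'E'
from cell import env
print(env.job_done())
E
```

```text
the job is handed in; nothing more can be done
None
```

The green filter lies flush in the recess and the drawer is fully in. I handed the job in at about 19 s, with the arm clear of everything.

- **Filter:** I slid it over the deck between two slightly open fingertips, gripping and lifting nothing. My first check failed: it was tilted with its rear edge still on the rim. A further 4.5 mm push dropped it in, and its depth reading then matched the drawer top.
- **Drawer:** I pushed the blue front with shut fingertips until it stopped, with the force rising to about 11 N. From above, the inner face of the blue front reads 1 mm past the tables' front edge. That is within the 2 mm calibration error, so I took it as closed against the tables.
- **Everything else:** The side camera puts the amber filter exactly where it was at the start. I didn't touch the look-alike discs or the bystanders, and the ones in view looked unmoved, but I didn't measure them.

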